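# Shim the rocking slip scale

## Robot

A 6-joint arm with a two-finger parallel gripper is mounted at the origin on a cart in front of the work surface, level with it; the furniture and walls round the work are solid. World frame = base frame: x ahead of the robot, y to its left, z up, the work surface at z = 0. Lengths are in m, angles in rad, forces in N, time in s.
With the tool pointing down it reaches from about 0.35 to 0.875 m from the base axis. Payload 4.2 kg.
Tool frame: the origin (TCP) lies on the centre line of the jaws, within the pads' length; the fingertips stand 22 mm ahead of it and the grasp point (between the pads) lies 3 mm ahead of it (r.tip_reach is the distance from the TCP to the fingertips, in m); z points along the fingers, y is the direction in which the jaws open and shut (so a half turn about z gives the same grasp; the last joint's range is limited). The gripper opens to 85 mm and grips with 20 to 120 N. Pads are 22 mm wide; open, the fingers measure 114 mm over their backs; the gripper's body (76 mm by 85 mm) begins 54 mm behind the grasp point. The pads swing forward as they close: fully open they stand 13 mm farther back than shut.
Start: joints at [-1.027, 0.385, 0.008, 0, -1.194, -0.259], TCP at [0.176, -0.6, 0.253] pointing down, gripper open.
Joint ranges: [-3.14, 3.14], [-1.21, 2.06], [-1.07, 1.41], [-3.16, 2.05], [-2.99, -0.16], [-3.1, 3.1]. Speed limits (rad/s): [2.79, 2.79, 3.14, 3.14, 3.14, 3.14].

## Interface

Orientations are given as a unit quaternion [x, y, z, w].
In Python, from workcell import r gives the robot as it stands. The module is installed in compiled form; this text tells all that it offers. Calls block until the motion is done:
- r.goto(position, orientation): joint-space move of the TCP to a pose.
- r.servo_line(position, orientation=None, speed=0.15): straight line of the TCP; orientation=None keeps the orientation; speed is the mean speed in m/s.
- r.set_joints(angles): joint-space move.
- r.open_gripper() and r.close_gripper(effort=None): open the fingers fully, or close them until they stop; effort is the grip in N (None keeps the last).
- r.sleep(seconds).
- r.ik(position, orientation): joint angles nearest the present ones, or None.
- r.state(): the state.
- r.get_image(name): name is "side" or "top" or "wrist"; returns a dict with "color" (480x640x3 uint8, red, green, blue), "fx", "fy", "cx", "cy" (pixels), "xyz" and "orientation" of the camera in the world; the wrist camera has in their place "T_tool_cam" (4x4, takes a point from camera to tool coordinates, whose origin is the TCP and whose axes are the flange's). Camera axes: x right, y up, looking along -z (the intrinsics and any distortion apply to the point x, -y, -z); pixel columns grow to the right and rows downward; lengths in m; the calibration is good to about 2 mm. A picture is of the moment at which its call begins: read the wrist's pose just before it. There is no depth.
A pose or a line that the arm cannot do raises r.PlanningError and nothing moves.
- r.sign_off(): hands the job in, once; it reports no verdict.
Trained networks look in a picture, given as the dict that the camera call returned (one of the last four; its "shot" number tells which), for a name from the list of things; names that differ only in an ending like _2 or _b are one class to them, and where a whole thing is asked for, a point or a joint stands for the part that bears it (a point fixed in the world has none). Each returns a list of dicts, best first, with "score" (0 to 1); they miss things now and then, are a little off and sometimes report something else, mostly with a low value. They report only what shows in the picture. A call takes as long as a camera call. They do not tell look-alikes from the thing itself.
- r.silhouettes(thing, picture): "pixels" (480x640 bool, what is visible of it) and "extent" ([left, top, right, bottom] in pixels, round what is visible of it).
- r.place_of(thing, picture): "centre" ([row, column] in pixels: a listed point, or the origin of a listed thing).
The state is a dict: "time_s": time; "joint_pos": joint angles; "qvel": joint speeds; "tau": joint torques, N m; "eef_pos": TCP position; "tool_rot": TCP orientation; "ft_force": force on the tool from outside, world axes, zero at the start; "wrist_torque": the same for the moment, N m; "gripper_width": opening from 0.0 (shut) to 1.0 (fully open).
Only numpy, scipy, OpenCV 4.12 (cv2) and the standard library are available. Lean on these libraries where they do the work, as an engineer would, in place of code of your own. Each camera call takes 0.05 s, during which the arm holds its last target.

## Task

The bench scale rocks because its near left foot, left of the display, has seized short and hangs just clear of the bench. Push the long wooden wedge with the fingertips, thin end first, under that foot until it is snug; only slide it, never pinch it or pick it up, and do not shove the scale along, jack it out of level or disturb the things around. Then press down firmly, but not hard, with the fingertips on the corner of the pan above that foot to prove that it no longer rocks, and draw the hand clear, leaving the wedge in place.

Things in the scene. Friction and masses are not known exactly. Their poses are not given: they have to be found in the camera images.
- scale: grey bench scale, 2.65 kg, loose, level on three of its four 32 mm round feet (at x, y = +-108 mm). Origin on the bench under its middle, x away from the robot, y left. Console on the -x side, y = +-60 mm. Bright pan x = -83 to 107, y = +-102, top 66 mm up; housing and lug undersides 28 mm up; screw heads 47 mm up, 54 to 60 on the short foot. About 4 N on the corner over the short foot rocks it
- short_foot (a point): point on the bench plane under the centre of the short foot, the scale's near left one (-x, +y). The rubber foot is 32 mm in diameter; its flat underside hangs 7 to 13 mm above the bench: the gap differs from run to run and must be felt with the wedge
- press_corner (a point): point on the top of the pan at its near left corner, 66 mm above the bench, 15 mm in from the pan's edges, where to press straight down; about 10 to 20 N is a firm press, 50 N is too hard for the scale
- long_wedge: longer of two wedges: 100 long, 32 wide, about 50 g. Origin: centre of its underside. From 4 mm thick at the thin end (50 mm along its own -y) to 26 at the upright heel (50 mm along +y). It lies flat, thin end roughly towards the short foot and 20 to 60 mm from it. It slides at 0.3 N; at the foot resistance climbs, 3 to 8 N is snug, over about 15 N jacks the scale up. Friction then holds it
- short_wedge: the shorter wedge, 70 mm long, a bystander lying to the left; not to be used. Origin at the centre of its underside
- stopper: black rubber pouring stopper, 44 mm square and 50 mm tall, a bystander to the left of the scale. Origin at the centre of its underside
- sprig_mould: small white plaster block mould, 50 x 62 mm and 26 mm tall, a bystander to the right of the work, near the bench's front edge. Origin at the centre of its underside
Things that resemble listed ones, but are neither listed nor needed, are in the scene too. What is shaped like the long_wedge but blue or pink is not meant.

How it is judged:
By the outcome, as a careful person would: the job done as asked, in the order asked, and still so for the second after the job is handed in, with the robot touching nothing.
It also fails if it takes over 48 s, if anything falls off the work surface, if the arm or the gripper's body presses on something with over 40 N, if the wrist force passes 120 N, or if a joint passes its speed limit or range.

## Working session

There is one attempt and no reset: what is moved stays moved. The work goes in short steps, each a Python script; the robot and the scene stay as the last script left them, time stands still between calls to the robot, and variables do not carry over. Pictures are saved under pics/ and viewed, and the job is handed in when it is done.

```bash
mkdir -p pics; cat > h.py <<'E'
import numpy as np, cv2
from workcell import r
from scipy.spatial.transform import Rotation as R
def save(im,n,crop=None,scale=1):
    c=im["color"][:,:,::-1]
    if crop: c=c[crop[1]:crop[3],crop[0]:crop[2]]
    c=cv2.resize(c,None,fx=scale,fy=scale,interpolation=cv2.INTER_CUBIC)
    cv2.imwrite("pics/%s.png"%n,c)
def pose(im):
    if "T_tool_cam" in im:
        s=im["st"];T=np.eye(4);T[:3,:3]=R.from_quat(s["tool_rot"]).as_matrix();T[:3,3]=s["eef_pos"]
        T=T@np.array(im["T_tool_cam"]);return T[:3,3],T[:3,:3]
    return np.array(im["xyz"]),R.from_quat(im["orientation"]).as_matrix()
def shot(n):
    s=r.state();im=r.get_image(n)
    im["st"]=s
    return im
def bp(im,u,v,z=0.):
    p,M=pose(im)
    d=M@np.array([(u-im["cx"])/im["fx"],-(v-im["cy"])/im["fy"],-1])
    return p+d*(z-p[2])/d[2]
def proj(im,X):
    p,M=pose(im);c=M.T@(np.array(X)-p)
    return im["cx"]+im["fx"]*c[0]/-c[2], im["cy"]-im["fy"]*c[1]/-c[2]
E
python3 - <<'E'
from h import *
for n in ["top","side"]:
    im=shot(n); save(im,n+"0"); print({k:v for k,v in im.items() if k!="color" and k!="st"})
    for t in ["scale","short_foot","press_corner","long_wedge","short_wedge","stopper","sprig_mould"]:
        for p in r.place_of(t,im)[:3]:
            v,u=p["centre"]; print(n,t,round(p["score"],2),round(u),round(v),bp(im,u,v,.066 if t=="press_corner" else 0).round(4))
E
```

```text
{'fx': 497.01547929199165, 'fy': 497.01547929199165, 'cx': 320.27689886070834, 'cy': 236.66441803586676, 'xyz': array([0.41734078, 0.21445842, 1.06953323]), 'orientation': array([-0.04506705,  0.05691957,  0.71390886, -0.69646483]), 'shot': 1}
top scale 0.61 344 182 [0.6935 0.14   0.    ]
top short_foot 0.97 298 231 [0.5853 0.2426 0.    ]
top press_corner 0.85 309 202 [0.6349 0.2163 0.066 ]
top long_wedge 0.73 295 273 [0.4947 0.2513 0.    ]
top long_wedge 0.72 249 236 [0.5779 0.3482 0.    ]
top long_wedge 0.6 365 291 [0.4533 0.1025 0.    ]
top short_wedge 0.7 190 281 [0.4825 0.4753 0.    ]
top stopper 0.73 193 238 [0.5771 0.4699 0.    ]
top sprig_mould 0.76 426 303 [ 0.4245 -0.0272  0.    ]
top sprig_mould 0.29 193 237 [0.5775 0.471  0.    ]
{'fx': 437.3816222300406, 'fy': 437.3816222300406, 'cx': 322.1891015744672, 'cy': 243.01985064784924, 'xyz': array([0.58519434, 0.93604126, 0.57366893]), 'orientation': array([2.59273024e-04, 4.68398339e-01, 8.83482692e-01, 7.82698649e-03]), 'shot': 2}
side scale 0.76 269 252 [0.6984 0.1223 0.    ]
side short_foot 0.55 317 288 [0.5905 0.254  0.    ]
side press_corner 0.76 296 254 [0.6317 0.2261 0.066 ]
side press_corner 0.29 384 216 [0.4372 0.0818 0.066 ]
side long_wedge 0.92 378 248 [0.4497 0.1139 0.    ]
side long_wedge 0.84 322 324 [0.5806 0.3544 0.    ]
side long_wedge 0.77 366 286 [0.4896 0.2493 0.    ]
side short_wedge 0.87 383 375 [0.4851 0.4728 0.    ]
side short_wedge 0.68 271 253 [0.6939 0.1275 0.    ]
side stopper 0.61 328 381 [0.5736 0.4823 0.    ]
side stopper 0.58 381 218 [ 0.4252 -0.0184  0.    ]
side sprig_mould 0.85 379 216 [ 0.4301 -0.0285  0.    ]
```

View pics/top0.png

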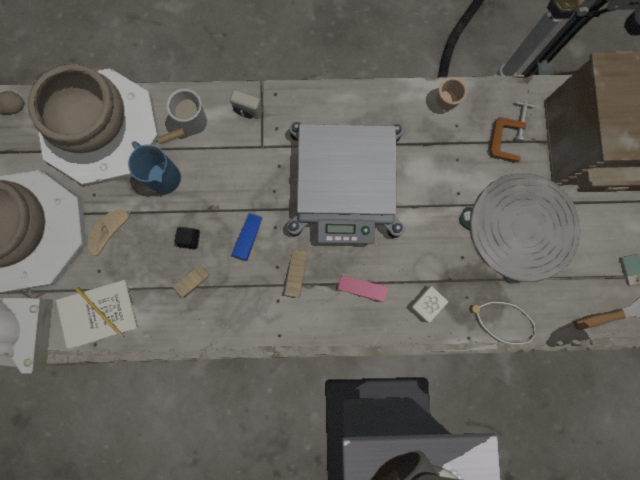

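View pics/side0.png

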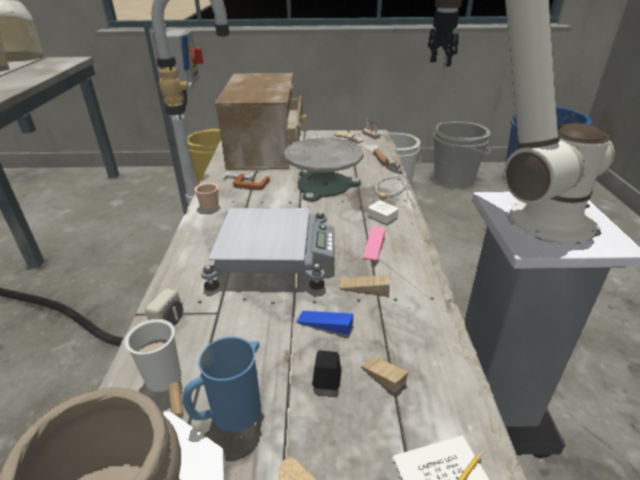

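```bash
python3 - <<'E'
from h import *
im=shot("top"); save(im,"top1",(160,130,460,330),2.6)
im2=shot("side"); save(im2,"side1",(180,180,430,400),3)
for i,im in enumerate([im,im2]):
  for t in ["long_wedge","scale"]:
    for p in r.silhouettes(t,im)[:4]:
        m=p["pixels"].astype(np.uint8); b=cv2.boxPoints(cv2.minAreaRect(cv2.findNonZero(m)))
        print(i,t,round(p["score"],2),p["extent"],im["color"][p["pixels"]].mean(0).round(),b.round().tolist())
E
```

```text
0 long_wedge 0.86 [229.6, 213.9, 260.2, 261.1] [ 44.  71. 129.] [[230.0, 256.0], [245.0, 211.0], [263.0, 217.0], [248.0, 262.0]]
0 long_wedge 0.81 [341.0, 275.2, 389.1, 304.5] [157. 102. 119.] [[337.0, 289.0], [341.0, 274.0], [388.0, 286.0], [384.0, 302.0]]
0 long_wedge 0.6 [282.0, 252.0, 307.1, 296.2] [126. 114.  93.] [[284.0, 295.0], [292.0, 249.0], [308.0, 252.0], [300.0, 297.0]]
0 long_wedge 0.43 [176.6, 228.6, 199.1, 247.7] [30. 30. 30.] [[174.0, 246.0], [177.0, 226.0], [200.0, 229.0], [197.0, 249.0]]
0 scale 0.74 [285.9, 119.4, 406.0, 245.9] [129. 130. 131.] [[286.0, 242.0], [290.0, 121.0], [407.0, 124.0], [404.0, 246.0]]
1 long_wedge 0.96 [367.6, 228.4, 384.3, 260.0] [231. 151. 180.] [[363.0, 258.0], [372.0, 226.0], [386.0, 230.0], [377.0, 262.0]]
1 long_wedge 0.87 [293.5, 312.6, 352.7, 336.4] [ 52.  83. 169.] [[297.0, 323.0], [302.0, 303.0], [353.0, 315.0], [348.0, 336.0]]
1 long_wedge 0.77 [339.8, 275.5, 389.4, 294.8] [157. 140. 113.] [[340.0, 275.0], [388.0, 275.0], [388.0, 293.0], [340.0, 293.0]]
1 scale 0.95 [199.2, 208.3, 335.2, 292.6] [161. 164. 165.] [[201.0, 209.0], [334.0, 209.0], [334.0, 291.0], [201.0, 291.0]]
```

View pics/top1.png

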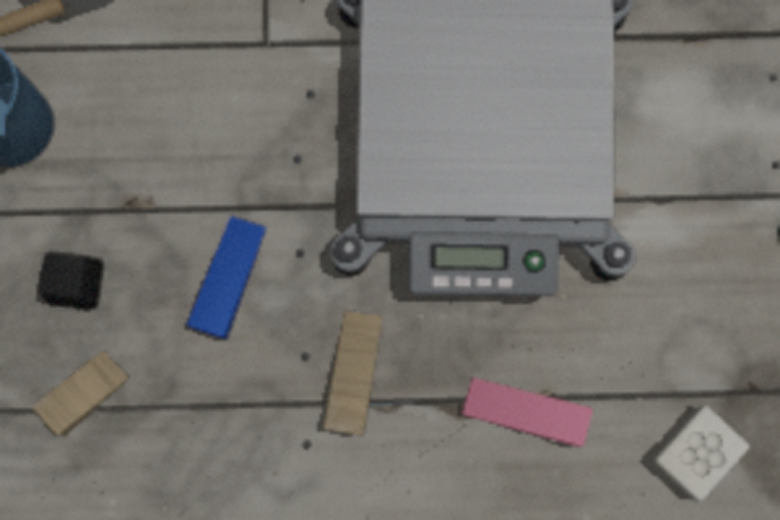

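View pics/side1.png

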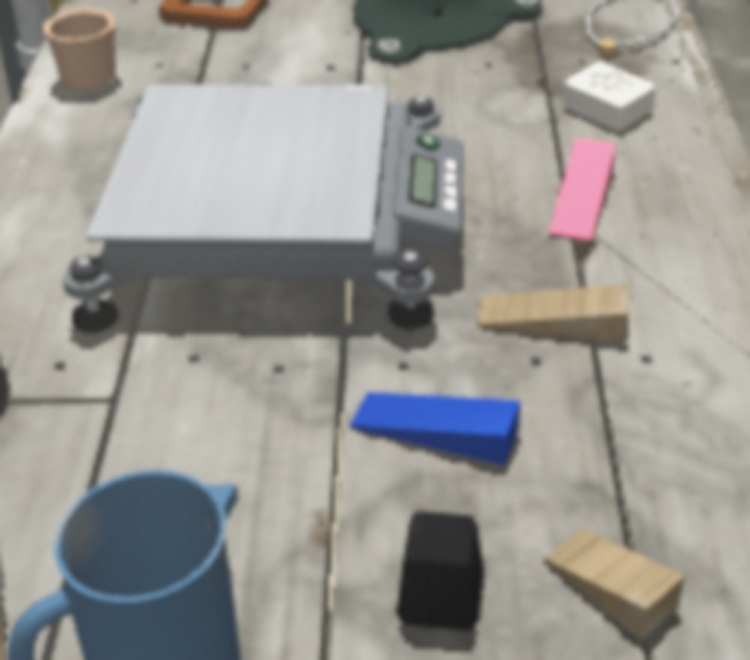

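The candidates shaped like the long wedge are blue (247,237), pink (364,289) and bare wood (295,273). The short wooden one is at (190,281). The one meant is the bare wood at (295,273): it is long, its thin end faces the scale's near left foot (about 295,228), and the crops confirm this. Next I'll take a close wrist view.

```bash
python3 - <<'E'
from h import *
s=r.state(); print(s["time_s"],s["tool_rot"],s["ft_force"],s["gripper_width"])
for q in ([1,0,0,0],[0,1,0,0]):
  for p in ([.49,.245,.28],[.43,.25,.03],[.52,.25,.03],[.635,.22,.09]):
    j=r.ik(p,q); print(q,p,None if j is None else np.round(j,2))
E
```

```text
1.1 [-1.41966535e-01  9.89871458e-01 -1.52757590e-05 -3.97823707e-06] [ 0.02781532  0.19600486 -0.00700542] 1.002234796084859
[1, 0, 0, 0] [0.49, 0.245, 0.28] [ 0.76  0.23 -0.14  0.   -1.2   0.81]
[1, 0, 0, 0] [0.43, 0.25, 0.03] [ 0.85  0.46 -0.56  0.   -0.55  0.72]
[1, 0, 0, 0] [0.52, 0.25, 0.03] [ 0.73  0.56 -0.36  0.   -0.65  0.84]
[1, 0, 0, 0] [0.635, 0.22, 0.09] [ 0.57  0.6  -0.06  0.   -0.91  1.  ]
[0, 1, 0, 0] [0.49, 0.245, 0.28] [ 0.76  0.23 -0.14  0.   -1.2  -2.33]
[0, 1, 0, 0] [0.43, 0.25, 0.03] [ 0.85  0.46 -0.56 -0.   -0.55 -2.42]
[0, 1, 0, 0] [0.52, 0.25, 0.03] [ 0.73  0.56 -0.36 -0.   -0.65 -2.3 ]
[0, 1, 0, 0] [0.635, 0.22, 0.09] [ 0.57  0.6  -0.06  0.   -0.91 -2.14]
```

```bash
python3 - <<'E'
from h import *
r.goto([.48,.245,.30],[1,0,0,0]); print(r.state()["time_s"])
r.close_gripper(20)
s=r.state(); print(s["time_s"],s["gripper_width"],s["eef_pos"],s["ft_force"],r.tip_reach)
im=shot("wrist"); save(im,"w0"); print(np.round(im["T_tool_cam"],3),im["fx"],pose(im)[0])
for t in ["long_wedge","short_foot","press_corner","scale"]:
    for p in r.place_of(t,im)[:2]:
        v,u=p["centre"]; print(t,round(p["score"],2),round(u),round(v),bp(im,u,v,.066 if t=="press_corner" else 0).round(4))
for p in r.silhouettes("long_wedge",im)[:2]:
    m=p["pixels"].astype(np.uint8); b=cv2.boxPoints(cv2.minAreaRect(cv2.findNonZero(m)))
    print(round(p["score"],2),p["extent"],b.round().tolist())
E
```

```text
4.25
5.0167 -0.0028588368061662536 [0.47999601 0.24503385 0.30000417] [ 0.07433717 -0.17415316  0.12562863] 0.022
[[ 0.     0.956  0.292  0.075]
 [ 1.    -0.    -0.001 -0.   ]
 [-0.001  0.292 -0.956 -0.122]
 [ 0.     0.     0.     1.   ]] 409.9254843352911 [0.55505126 0.24523273 0.4216413 ]
long_wedge 0.91 205 85 [0.5817 0.3497 0.    ]
long_wedge 0.87 311 176 [0.4944 0.2476 0.    ]
short_foot 0.62 310 76 [0.59   0.2482 0.    ]
press_corner 0.92 338 12 [0.631  0.2265 0.066 ]
0.77 [393.6, 180.8, 501.6, 243.4] [[393.0, 211.0], [404.0, 179.0], [503.0, 212.0], [493.0, 244.0]]
0.7 [169.1, 29.5, 231.7, 147.5] [[165.0, 136.0], [197.0, 28.0], [235.0, 40.0], [203.0, 148.0]]
```

View pics/w0.png

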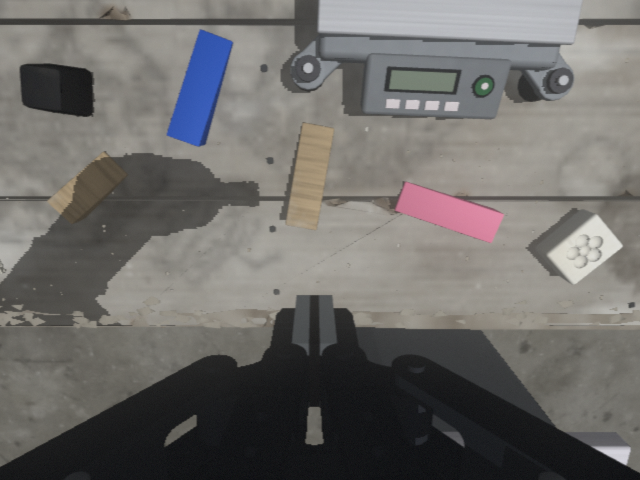

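```bash
python3 - <<'E'
from h import *
im=shot("wrist"); save(im,"w1",(270,20,370,240),2.7)
im2=shot("top"); save(im2,"t2",(270,200,420,310),5)
for u,v,z in [(305,123,.004),(334,127,.004),(287,224,.026),(317,229,.026),(307,68,.057),(559,81,.047)]: print(u,v,bp(im,u,v,z).round(4))
E
```

```text
305 123 [0.5467 0.2536 0.004 ]
334 127 [0.543  0.2251 0.004 ]
287 224 [0.4502 0.2717 0.026 ]
317 229 [0.445  0.2417 0.026 ]
307 68 [0.5914 0.2506 0.057 ]
559 81 [0.5822 0.0353 0.047 ]
```

View pics/w1.png

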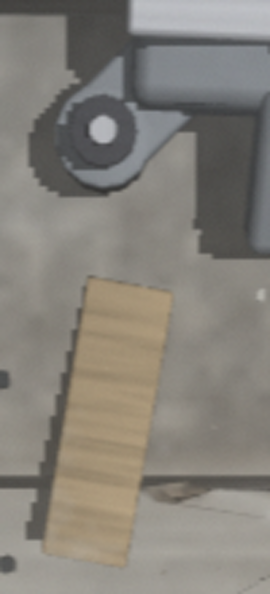

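View pics/t2.png

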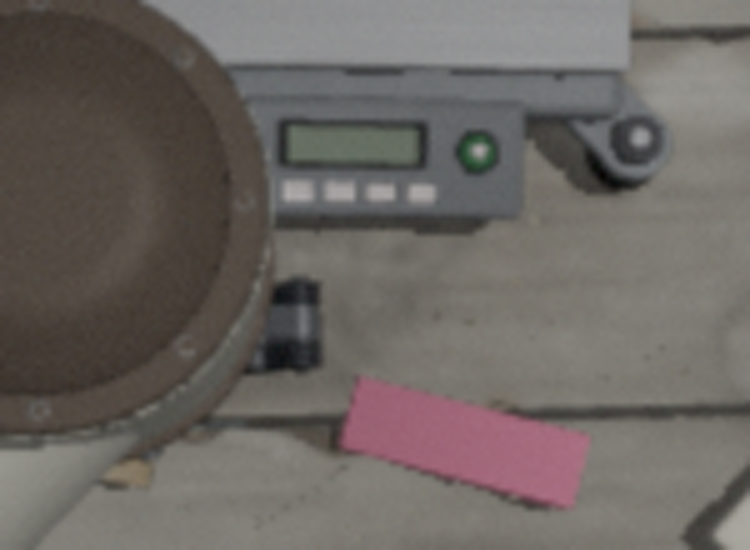

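```bash
python3 - <<'E'
from h import *
im=shot("wrist"); save(im,"w2",(240,280,400,400),5)
T=np.array(im["T_tool_cam"])
for u,v in [(296,295),(333,295)]:
    d=T[:3,:3]@np.array([(u-im["cx"])/im["fx"],-(v-im["cy"])/im["fy"],-1]);
    for z in (.022,.0): print(u,v,z,(T[:3,3]+d*(z-T[2,3])/d[2]).round(4))
print("console", [bp(im,u,v,.05).round(3) for u,v in [(363,115),(500,118)]])
E
```

```text
296 295 0.022 [ 0.009  -0.0069  0.022 ]
296 295 0.0 [ 0.0191 -0.0059  0.    ]
333 295 0.022 [0.009  0.0072 0.022 ]
333 295 0.0 [0.0191 0.0061 0.    ]
console [array([0.554, 0.202, 0.05 ]), array([0.552, 0.083, 0.05 ])]
```

View pics/w2.png

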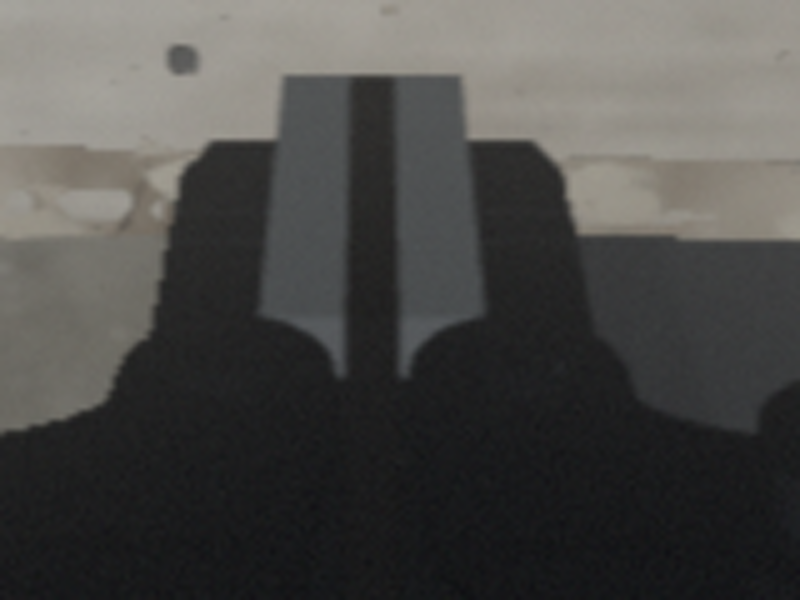

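```bash
cat >> h.py <<'E'
def Q(yaw): return (R.from_euler('z',yaw)*R.from_quat([1,0,0,0])).as_quat()
def st(m=""):
    s=r.state(); print(m,"t",round(s["time_s"],2),"p",np.round(s["eef_pos"],4),"F",np.round(s["ft_force"],2),flush=True); return s
E
python3 - <<'E'
from h import *
r.goto([.515,.197,.08],Q(-.05)); st()
r.servo_line([.515,.197,.0255],Q(-.05),speed=.1); st()
r.servo_line([.515,.222,.0255],Q(-.05),speed=.05); st()
im=shot("wrist"); save(im,"w3")
print([p["score"] for p in r.silhouettes("long_wedge",im)])
im=shot("side"); save(im,"s3",(180,180,430,400),3)
E
```

```text
t 6.38 p [0.5161 0.1978 0.0812] F [0.4  0.03 0.91]
 t 7.07 p [0.5155 0.1975 0.0262] F [-0.16  0.59 -0.66]
 t 7.72 p [0.5148 0.2221 0.0254] F [-0.56 -0.26 -0.82]
[0.71, 0.61]
```

View pics/w3.png

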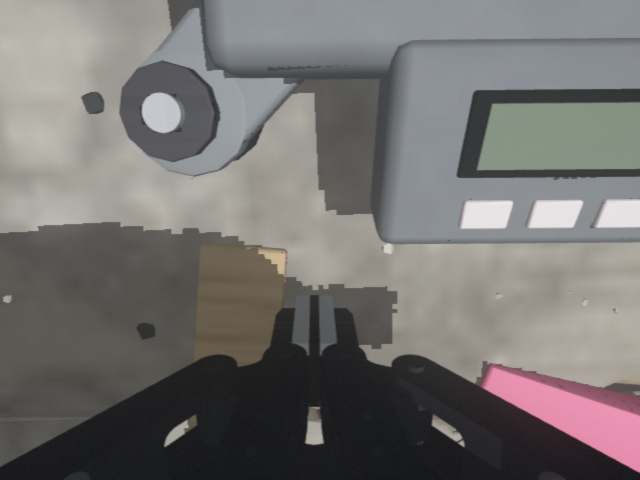

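View pics/s3.png

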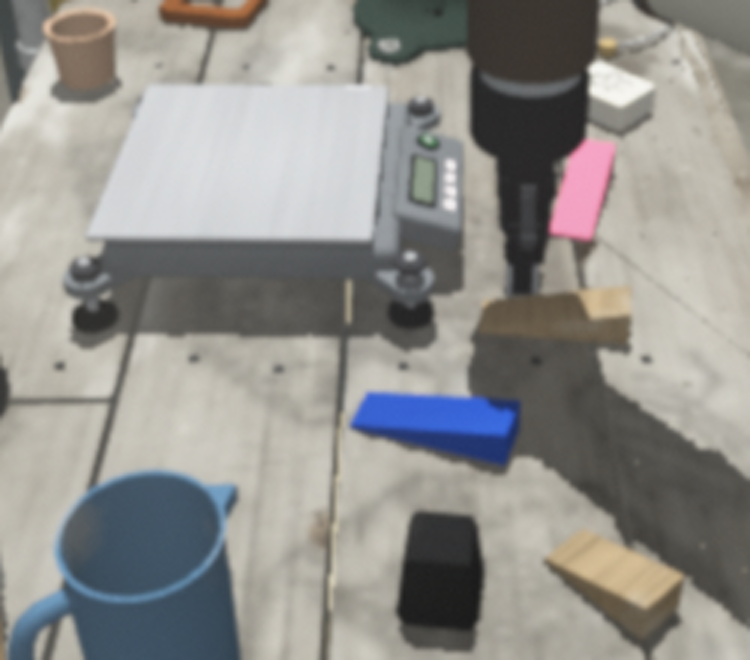

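```bash
python3 - <<'E'
from h import *
im=shot("wrist")
for u,v,z in [(202,243,.004),(287,250,.004),(163,112,.06),(163,112,.055)]: print(u,v,bp(im,u,v,z).round(4))
r.servo_line([.515,.205,.0255],speed=.08)
r.servo_line([.47,.215,.20],speed=.25); r.sleep(.15); st()
im=shot("wrist"); save(im,"w4"); save(im,"w4c",(230,20,370,330),1.9)
print(proj(im,[.445,.255,.026]))
E
```

```text
202 243 [0.5469 0.2612 0.004 ]
287 250 [0.5426 0.2303 0.004 ]
163 112 [0.5918 0.2487 0.06  ]
163 112 [0.5919 0.2504 0.055 ]
 t 9.3 p [0.4695 0.2144 0.1981] F [-0.63  0.08 -0.35]
(np.float64(261.37257520570745), np.float64(253.74604298624902))
```

View pics/w4.png

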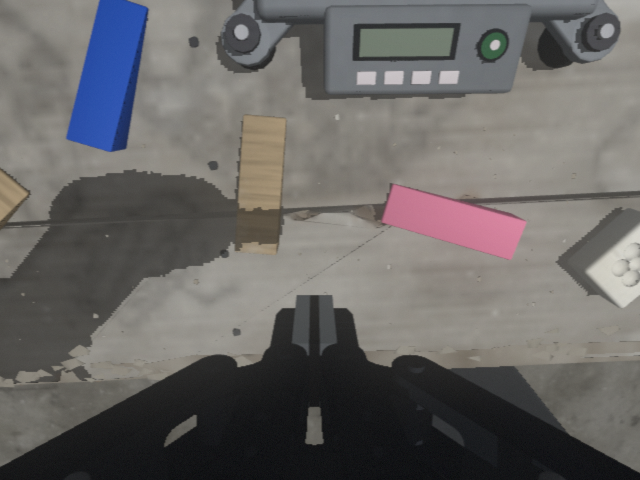

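```bash
python3 - <<'E'
from h import *
im=shot("wrist")
P=[bp(im,*a) for a in [(244,115,.004),(286,118.5,.004),(235,250,.026),(277,253.5,.026),(241,33,.057),(600,31.5,.047)]]
for p in P: print(p.round(4))
t=(P[0]+P[1])/2;h=(P[2]+P[3])/2;f=P[4];d=(t-h)[:2];print("thin",t,"heel",h,"ang",np.arctan2(d[1],d[0]),np.linalg.norm(d))
n=np.array([-d[1],d[0]])/np.linalg.norm(d); print("foot lateral off axis",n@(f-h)[:2], "heel->foot ang",np.arctan2(*(f-h)[1::-1]))
r.get_image("top")
E
```

```text
[0.5461 0.2617 0.004 ]
[0.5421 0.231  0.004 ]
[0.4492 0.2748 0.026 ]
[0.4447 0.2433 0.026 ]
[0.5914 0.2504 0.057 ]
[0.5833 0.0356 0.047 ]
thin [0.5441158 0.2463815 0.004    ] heel [0.4469536  0.25905504 0.026     ] ang -0.12970464498716924 0.09798526508339413
foot lateral off axis 0.010136504380828876 heel->foot ang -0.05958698139863811
```

View pics/w4c.png

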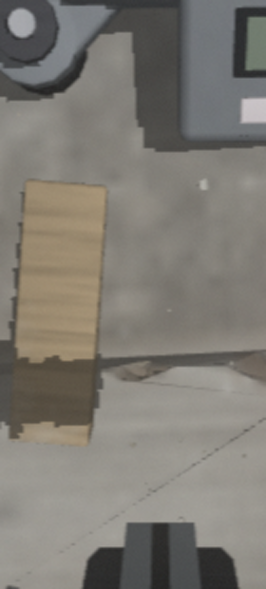

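```bash
python3 - <<'E'
from h import *
q=Q(-.045)
r.goto([.515,.205,.07],q)
r.servo_line([.515,.205,.0255],q,speed=.1); 
r.servo_line([.515,.2268,.0255],q,speed=.05); st()
r.servo_line([.515,.213,.0255],q,speed=.08)
r.servo_line([.505,.213,.08],q,speed=.2)
r.servo_line([.41,.2575,.08],q,speed=.25); r.sleep(.1);st()
im=shot("wrist"); save(im,"w5");
E
```

```text
t 11.23 p [0.5148 0.227  0.0254] F [-0.14 -1.03  0.7 ]
 t 12.65 p [0.4104 0.2574 0.0796] F [0.94 0.23 0.43]
```

View pics/w5.png

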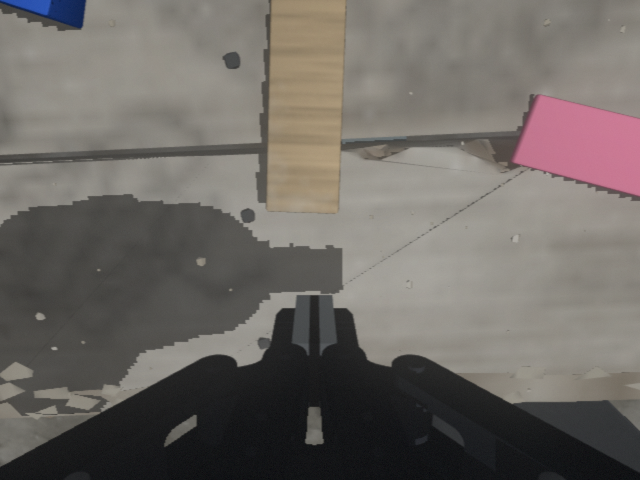

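```bash
python3 - <<'E'
from h import *
im=shot("wrist")
a=bp(im,267,211.5,.026);b=bp(im,339,213.5,.026);h=(a+b)/2
def on(u,v):
    z=.015
    for _ in range(20):
        p=bp(im,u,v,z); z=.026-.22*np.linalg.norm((p-h)[:2])
    return p
c=on(271,2);d=on(347,2)
print(a,b,h); print(c,d)
e=(c+d)/2-h;print("ang",np.arctan2(e[1],e[0]), np.arctan2(*(np.array([.5914,.2504])-h[:2])[::-1]), "heel-face ang", np.arctan2(*(a-b)[1::-1])-np.pi/2)
im=shot("side"); save(im,"s5",(180,180,430,400),3)
im=shot("top"); save(im,"t5",(240,200,400,310),5)
E
```

```text
[0.44578479 0.27617633 0.026     ] [0.44343572 0.2447142  0.026     ] [0.44461026 0.26044526 0.026     ]
[0.53150603 0.26976532 0.00677329] [0.53010619 0.23776045 0.00654006]
ang -0.07737080524737552 -0.06832648449400129 heel-face ang -0.07452506067321418
```

View pics/s5.png

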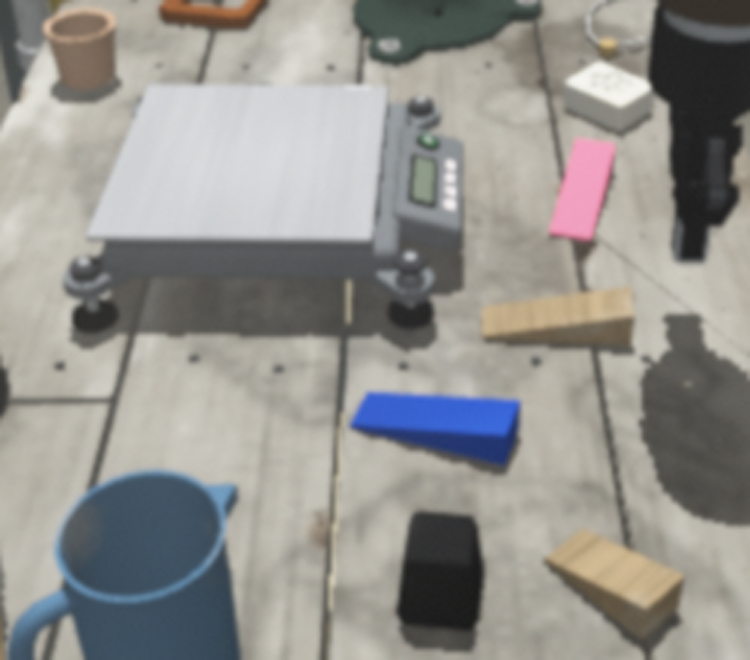

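View pics/t5.png

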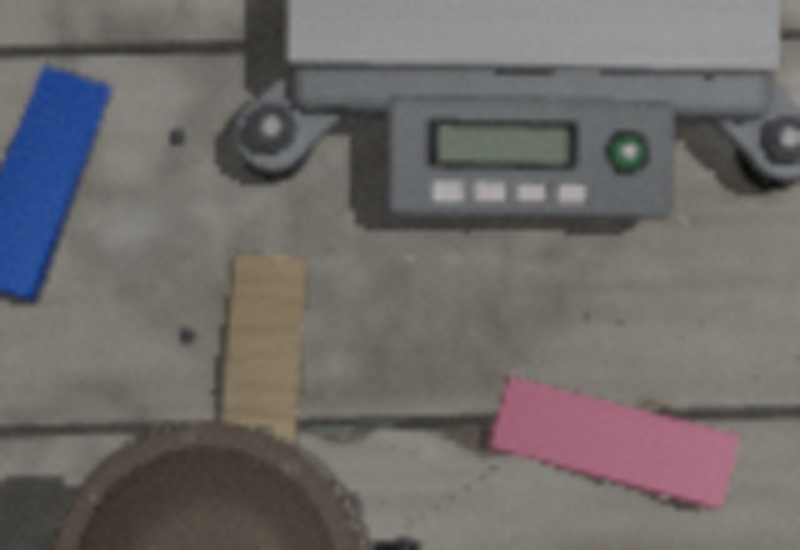

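```bash
cat >> h.py <<'E'
A=-.072; dv=np.array([np.cos(A),np.sin(A)]); H=np.array([.4446,.2604])
def P(s,z=.028): return list(H+s*dv)+[z]
def F(n=6):
    f=[]
    for _ in range(n): r.sleep(.025); f.append(r.state()["ft_force"])
    return np.mean(f,0)
E
python3 - <<'E'
from h import *
q=Q(-.075)
r.servo_line(P(-.029,.08),q,speed=.15)
r.servo_line(P(-.029),q,speed=.1); r.sleep(.1); f0=F(8); print("f0",f0); np.save("f0.npy",f0); st()
r.servo_line(P(.022),q,speed=.05); st(); print(F()-f0)
im=shot("wrist"); save(im,"w6")
im=shot("side"); save(im,"s6",(230,220,430,340),3.5)
E
```

```text
f0 [-0.08440949  0.17237906 -0.18669302]
 t 14.07 p [0.4159 0.2627 0.0285] F [-0.53  0.62 -0.43]
 t 15.23 p [0.4664 0.2588 0.028 ] F [0.18 0.62 0.08]
[-0.10551766 -0.40103937  0.13935145]
```

View pics/w6.png

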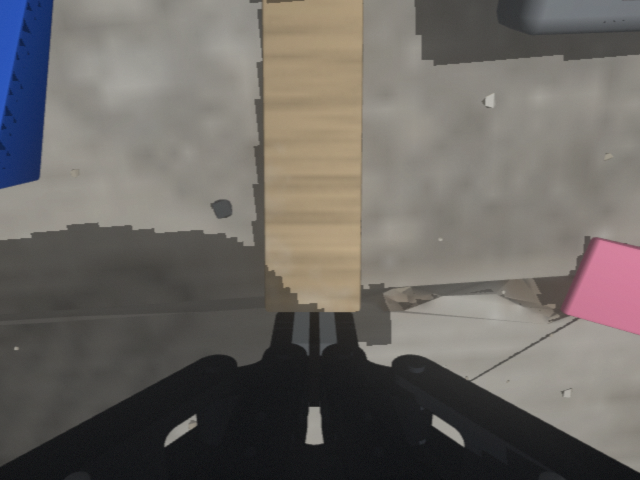

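View pics/s6.png

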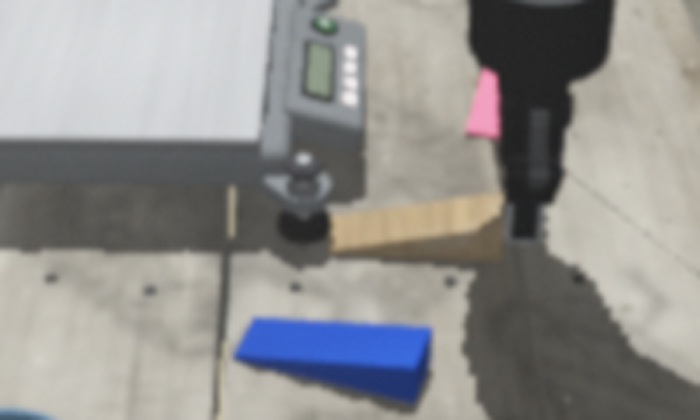

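```bash
python3 - <<'E'
from h import *
q=Q(-.075); f0=np.load("f0.npy"); s=.031
r.servo_line(P(s),q,speed=.04)
fl=0
while s<.07:
    r.sleep(.06); f=-(F(4)-f0)[:2]@dv; f_all=F(1)
    print(round(s,4),round(f,2),round(r.state()["time_s"],2),np.round(r.state()["eef_pos"],4))
    if f>3.4: break
    s+=.002 if f<.9 else .001
    r.servo_line(P(s),q,speed=.04)
f=F(8)-f0; print("final",f)
im=shot("wrist"); save(im,"w7")
im=shot("side"); save(im,"s7",(180,180,430,400),3)
E
```

```text
0.031 -0.14 16.04 [0.4755 0.2581 0.028 ]
0.033 0.22 16.48 [0.4775 0.258  0.028 ]
0.035 -0.01 16.91 [0.4795 0.2579 0.028 ]
0.037 2.79 17.34 [0.4811 0.2575 0.028 ]
0.038 5.63 17.77 [0.4814 0.2572 0.028 ]
final [-5.61605008  0.2534791   4.14422917]
```

View pics/s7.png

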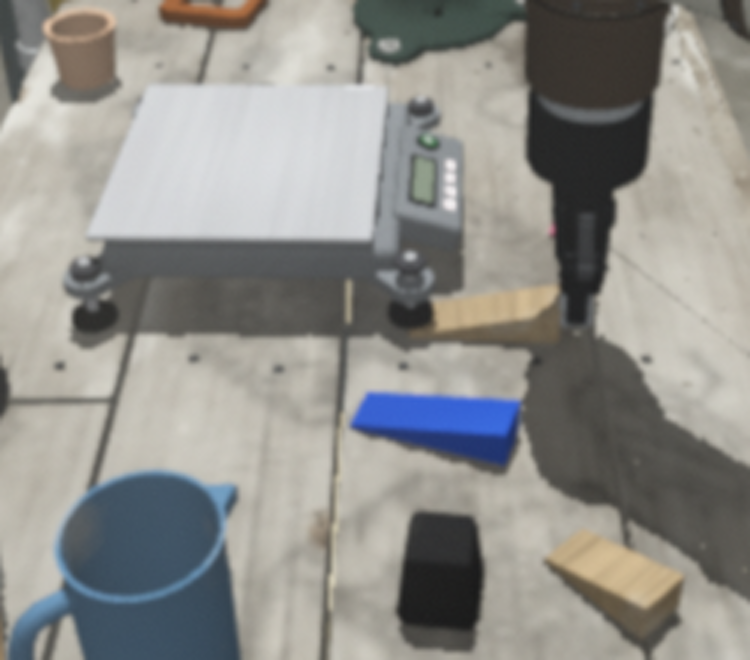

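View pics/w7.png

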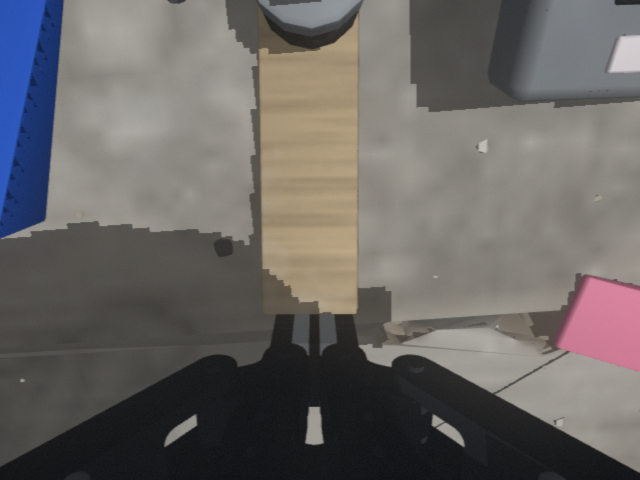

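```bash
python3 - <<'E'
from h import *
q=Q(-.075)
r.servo_line(P(.025),q,speed=.05)
r.servo_line(P(.000),q,speed=.1)
r.servo_line(P(.000,.15),q,speed=.25); st()
im=shot("wrist"); save(im,"w8")
for p in r.place_of("press_corner",im)[:2]:
    v,u=p["centre"]; print(round(p["score"],2),round(u),round(v),bp(im,u,v,.066).round(4))
for p in r.place_of("short_foot",im)[:2]:
    v,u=p["centre"]; print(round(p["score"],2),round(u),round(v),bp(im,u,v,0).round(4))
im=shot("side"); save(im,"s8",(180,180,430,400),3)
E
```

```text
t 19.52 p [0.4447 0.2602 0.1502] F [ 0.19 -0.29 -0.56]
```

View pics/w8.png

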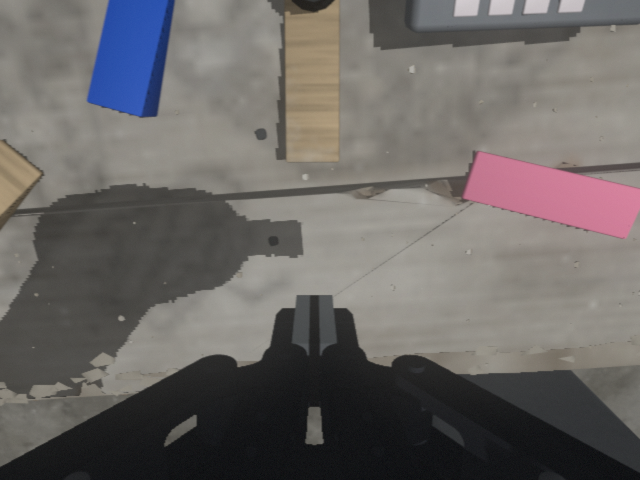

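View pics/s8.png

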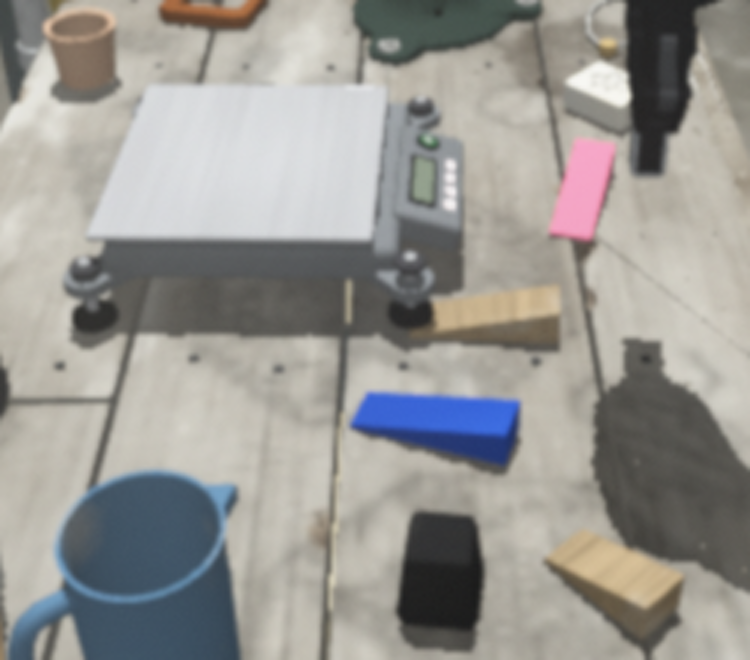

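The wedge stayed under the foot and the scale looks unmoved. Next is the press.

```bash
python3 - <<'E'
from h import *
im=shot("wrist"); print("heel",bp(im,285,160,.026),bp(im,340,162,.026))
q=Q(-.043); C=[.631,.2275]
r.goto(C+[.15],q); r.sleep(.1)
im=shot("wrist"); save(im,"w9")
im=shot("side"); save(im,"s9",(180,180,430,400),3)
r.servo_line(C+[.094],q,speed=.08); r.sleep(.15); f0=F(6); print("f0",f0); st()
z=.094
while z>.078:
    z-=.001
    r.servo_line(C+[z],q,speed=.02); r.sleep(.05); f=(F(3)-f0)
    print(round(z,4),f.round(2),r.state()["eef_pos"].round(4),flush=True)
    if f[2]>11.5: break
r.sleep(.4); print("hold",F(4)-f0); st()
im=shot("side"); save(im,"s10",(180,180,430,400),3)
E
```

```text
heel [0.4943112  0.27282279 0.026     ] [0.49071907 0.24064199 0.026     ]
f0 [-0.10936163 -0.041968    0.2453398 ]
 t 21.91 p [0.6312 0.2276 0.0945] F [-0.16 -0.24  0.13]
0.093 [ 0.53  0.91 -0.16] [0.631  0.2275 0.093 ]
0.092 [-0.17 -0.09 -0.3 ] [0.631  0.2275 0.092 ]
0.091 [ 0.37 -0.22 -0.07] [0.631  0.2275 0.091 ]
0.09 [ 0.06  0.01 -0.43] [0.631  0.2275 0.09  ]
0.089 [-0.53 -0.03 -0.05] [0.631  0.2275 0.089 ]
0.088 [0.17 0.14 0.62] [0.6312 0.2276 0.0882]
0.087 [-1.29 -0.03  5.05] [0.6312 0.2276 0.0882]
0.086 [-3.61 -0.87  8.39] [0.6312 0.2276 0.0881]
0.085 [-5.23 -0.14 11.94] [0.6312 0.2276 0.0881]
hold [-4.61683164 -0.96617003 11.81680102]
 t 25.78 p [0.6312 0.2276 0.0881] F [-5.05 -0.43 12.27]
```

View pics/s10.png

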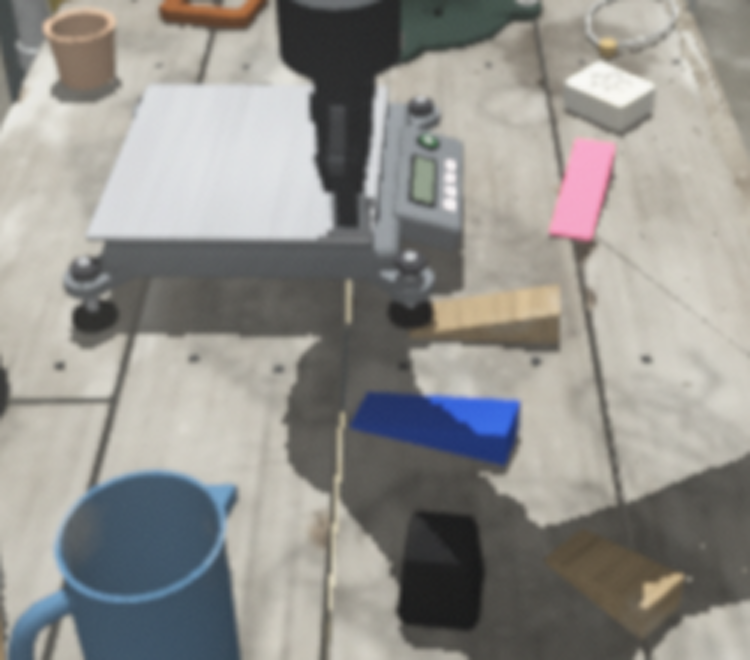

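View pics/w9.png

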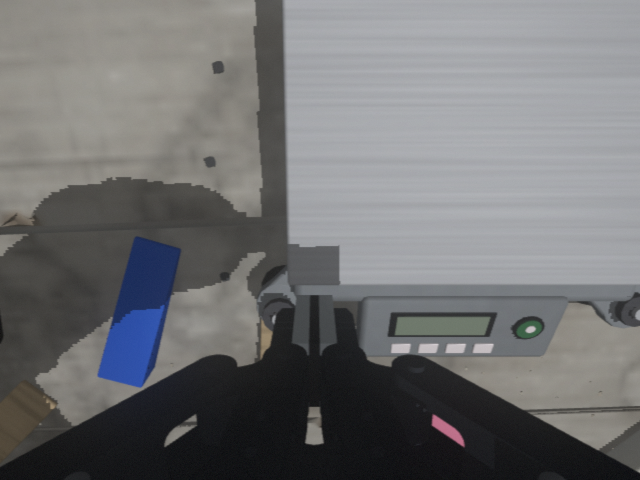

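```bash
python3 - <<'E'
from h import *
q=Q(-.043)
r.servo_line([.6298,.2275,.084],q,speed=.02); r.sleep(.3); print(F(5)); st()
r.servo_line([.631,.2275,.094],q,speed=.04)
r.servo_line([.631,.2275,.16],q,speed=.2)
r.goto([.46,.1,.30],[1,0,0,0]); r.sleep(.3); st()
im=shot("wrist"); save(im,"w11")
im=shot("side"); save(im,"s11",(180,180,430,400),3)
im=shot("wrist")
E
```

```text
[-3.25616331 -1.18063627 14.3443714 ]
 t 26.51 p [0.6311 0.2276 0.088 ] F [-3.2  -0.92 14.26]
 t 28.69 p [0.4604 0.1004 0.2991] F [-0.18 -0.48 -0.94]
```

View pics/s11.png

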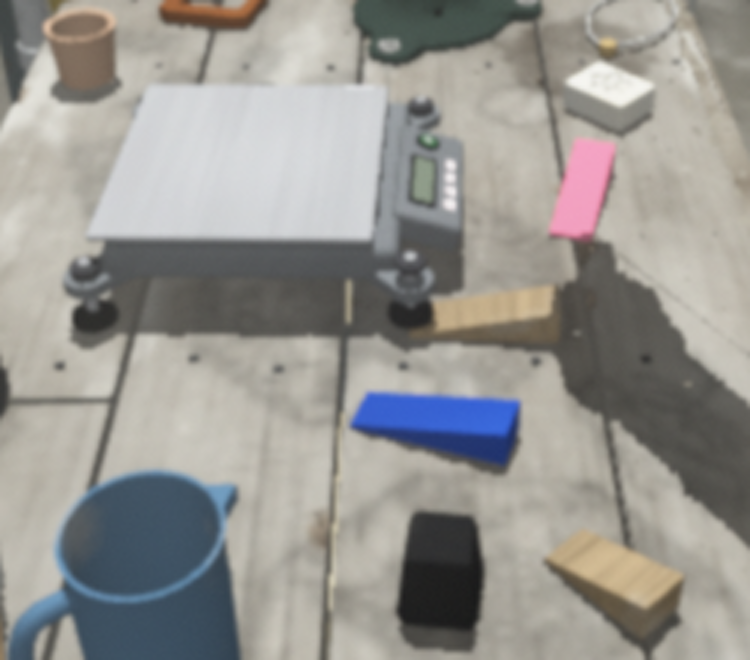

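View pics/w11.png

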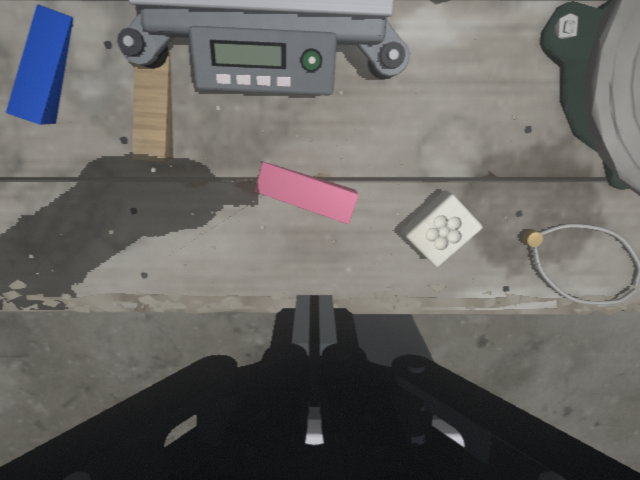

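```bash
python3 - <<'E'
from h import *
im=shot("wrist"); print(bp(im,131,41,.057),bp(im,391,53,.047),"heel",bp(im,133,156,.026),bp(im,171,158,.026))
r.sign_off(); print(r.state()["time_s"])
E
```

```text
[0.59159521 0.24791767 0.057     ] [0.58413176 0.03535753 0.047     ] heel [0.49702624 0.27151513 0.026     ] [0.49516883 0.23567516 0.026     ]
the job is handed in; nothing more can be done
the job is handed in; nothing more can be done
```

The long wooden wedge is snug under the scale's near left foot, the press test showed no rocking, and I handed the job in at about 29 s of the 48 s allowed.

- **Lining up:** The wedge's line first missed the foot by about 18 mm. I nudged its side twice with the closed fingertips, leaving a miss of roughly 1 mm. It was only slid, never pinched or lifted.
- **Wedging:** I pushed the heel towards the foot. Resistance stayed near zero, then rose to 2.8 N and 5.6 N over the last 2 to 3 mm, and I stopped at 5.6 N. About 16 mm of the wedge is under the foot.
- **Press test:** I pressed on the pan corner up to about 14 N. The fingertips did not sink by more than about 0.2 mm from 5 N upwards, whereas about 4 N would have rocked the scale before. The arm's give added 3 to 5 N of sideways push, but nothing slid visibly.
- **Last checks:** With the hand clear, the near screw heads are within about 2.5 mm of where they were, and the camera is only good to about 2 mm. The bystanders in view look untouched.
- **One small disagreement:** The heel measured 2 to 4 mm further in on the last view than just after the push. That view was oblique and hand-read, and I saw no change in the pictures. I did not measure the scale's level separately.

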